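# Fold the hinged template and lower it into the part-filled storage box

## Robot

A 6-joint arm with a two-finger parallel gripper is mounted at the origin on the work surface; the furniture and walls round the work are solid. World frame = base frame: x ahead of the robot, y to its left, z up, the work surface at z = 0. Lengths are in m, angles in rad, forces in N, time in s.
With the tool pointing down it reaches from about 0.225 to 0.875 m from the base axis. Payload 3.4 kg.
Tool frame: the origin (TCP) lies at the very end of the fingers, on their centre line; the grasp point (between the pads) lies 19 mm behind it (manip.pinch_z is the distance from the TCP to the grasp point, in m); z points along the fingers, y is the line along which they close (so a half turn about z gives the same grasp; the last joint's range is limited). The gripper opens to 85 mm and grips with 20 to 120 N. Pads are 22 mm wide; open, the fingers measure 114 mm over their backs; the gripper's body (76 mm by 85 mm) begins 54 mm behind the grasp point. The pads swing forward as they close: fully open they stand 13 mm farther back than shut.
Start: joints at [-1.227, 0.276, 1.505, -0, 1.361, -0.121], TCP at [0.258, -0.514, 0.231] pointing down, gripper open.
Joint ranges: [-2.89, 2.89], [-0.75, 2.08], [0.22, 2.7], [-1.18, 4.32], [0.11, 2.71], [-2.7, 2.7]. Speed limits (rad/s): [2.57, 2.57, 3.14, 3.14, 3.14, 3.14].

## Interface

Orientations are given as a unit quaternion [w, x, y, z].
In Python, from rig import manip gives the robot as it stands. The module is installed in compiled form; this text tells all that it offers.
- The arm moves only by the shell command python3 -m jog 'ROWS' [FORCE]. ROWS is JSON, a list of rows, each an object of numbers: "dx", "dy", "dz": the shift along the tool's x, y, z each as a share of 25 cm, from -1 to 1; "ax", "ay", "az": the turn, a rotation vector about the tool's x, y, z each as a share of 90 degrees, from -1 to 1; "grip": the opening, from -1 (shut) to 1 (fully open), so that 0 is half open. A call has 1 to 5 rows; each row is the pose to reach, as a shift and turn from the pose commanded when the call began, along the tool's axes at that moment; what a row does not reach only later rows make up. A row lasts 1/12 s, in which the tool goes at most 41.7 mm and 7.16 degrees, less where a joint would pass 70% of its speed; a pose out of reach is approached as far as the arm can. A call with a number of a shift or a turn outside -1 to 1 is refused whole. A call with a gripper value outside its range is refused whole. The fingers move at their own pace and stop on an object; FORCE is the grip in N (left out, the last holds). Time passes only in rows, so rows that repeat a pose let the fingers close. It gives the time, the measured TCP pose, the force, the opening and the grip force at its end, in the units of the state.
- manip.get_state(): the state, without advancing time (a new reading comes with each control period).
- manip.get_image(name): name is "side" or "top" or "wrist"; returns a dict with "img" (420x560x3 uint8, red, green, blue), "mtx" (3x3 intrinsics, pixels), "world_to_cam" (4x4, takes a point from world to camera coordinates); the wrist camera has in their place "T_tool_cam" (4x4, takes a point from camera to tool coordinates, whose origin is the TCP and whose axes are the flange's). Camera axes: x right, y down, z forward; pixel columns grow to the right and rows downward; lengths in m; the calibration is good to about 2 mm. The wrist camera is an equidistant fisheye: a pixel r from the principal point sees the ray r / f radians off the axis. A picture is of the moment at which its call begins: read the wrist's pose just before it. There is no depth.
- manip.sign_off(): hands the job in; it is judged then, once.
The state is a dict: "clock": time; "qpos": joint angles; "qd": joint speeds; "effort": joint torques, N m; "position": TCP position; "ee_rot": TCP orientation; "contact_force": force on the tool from outside, world axes, zero at the start; "moment": the same for the moment, N m; "width": finger opening in m; "gripper_force": force on a finger pad.
Only numpy, scipy, OpenCV 4.12 (cv2) and the standard library are available. Lean on these libraries where they do the work, as an engineer would, in place of code of your own. Each camera call takes 0.05 s, during which the arm holds its last target. There are 200 camera calls.

## Task

Fold the hinged wooden template shut and put it away, standing on its long edge, in the open plywood storage box. The box already holds an unknown depth of wood slats, so lower the template gently until you feel it rest on them and only then let go: do not drop it or press hard. Leave the safety glasses, the short wood block and the bar clamp where they are.

Things in the scene. Friction and masses are not known exactly. Their poses are not given: they have to be found in the camera images.
- template: Loose folding template, 0.3 kg: two plain wooden boards, each 150 x 15 x 70 mm high, on edge, joined at one end by a hinge with vertical axis. Frame of board 1: x along it, z up; origin at mid-length, underside height, in the plane where the boards meet when shut. Board 1 fills x -75..75, y -15.5..-0.5 mm; hinge axis at x = -75, y = 0. Folded: 150 x 31 x 70 mm, centred on the origin in x, y.
- leaf (a joint): Angle (rad) of the second board, the leaf, about the hinge: 0 is shut (hard stop). It opens counter-clockwise from above, towards the template's +y; at angle q it runs 150 mm from the hinge along (cos q, sin q) in template x, y. Its outer face is 15.5 mm beyond the hinge axis. Starts 0.9 to 1.2. Friction 0.02 N m holds it; a light push on the outer face, or a squeeze, shuts it.
- leaf_tip (a point): Point in the middle of the leaf's thickness (8 mm from the inner face), at its free end, 150 mm from the hinge, 35 mm above the underside.
- template_mid (a point): Point 35 mm above the template's origin: the centre of the folded template.
- box: Open-topped plain plywood box fixed to the bench: outside 210 x 146 x 95 mm (its x, y, z), walls 8 mm, opening 194 x 130 mm. Origin at the centre of its underside, on the bench; x along its long side. It is part filled with level, loosely laid wood slats (4 N/mm, up to 6 mm), their top anywhere from 20 to 70 mm below the rim, different each time, not reported.
- box_mouth (a point): Centre of the box's opening, level with the rim (95 mm above the bench); axes as the box.
- glasses: Bystander: loose clear safety glasses, folded, about 82 x 154 x 49 mm; origin at the centre of the underside.
- offcut: Bystander: loose short planed wood block 50 x 66 x 55 mm; origin at the centre of the underside.
- clamp: Bystander: loose small bar clamp lying flat, 89 x 176 x 26 mm; origin near the centre of the underside.
There are look-alikes about, which are no part of the job. What is shaped like the template but green is not meant.

How it is judged:
On the way, in this order (a step that is already met when the one before it is completed fails the run):
1. the template is folded shut (within 0.15 rad) before it goes into the box (value of joint leaf below 0.15 rad and not (x of template_mid in the frame of box_mouth between -0.045 and 0.045 m and y of template_mid in the frame of box_mouth between -0.06 and 0.06 m and z of template in the frame of box_mouth below -0.015 m)), for 0.1 s.
2. folded and upright, with its underside below the rim, the template rests on the box's contents while still held by the fingers (value of joint leaf below 0.15 rad and x of template_mid in the frame of box_mouth between -0.045 and 0.045 m and y of template_mid in the frame of box_mouth between -0.06 and 0.06 m and z of template in the frame of box_mouth below -0.015 m and angle between template's own z axis and vertical below 0.15 rad and contact force between template and box above 0.4 N and contact force between template and the fingers above 0.5 N and linear speed of template below 0.05 m/s), for 0.1 s.
At the end, for the whole second after the job is handed in: The template is folded (leaf under 0.15 rad) and stands at rest on its long edge (within 0.15 rad of upright) on the contents of the box, its centre within 45 mm (along the box) and 60 mm (across it) of the middle and its underside at least 15 mm below the rim, released (value of joint leaf below 0.15 rad and x of template_mid in the frame of box_mouth between -0.045 and 0.045 m and y of template_mid in the frame of box_mouth between -0.06 and 0.06 m and z of template in the frame of box_mouth below -0.015 m and angle between template's own z axis and vertical below 0.15 rad and contact force between template and box above 0.4 N and linear speed of template below 0.02 m/s and angular speed of template below 0.1 rad/s); the robot touches nothing.
It fails at once if the template is dropped into the box (falls at over 0.35 m/s with no finger on it, as after a drop of about 6 mm) ((x of template_mid in the frame of box_mouth between -0.045 and 0.045 m and y of template_mid in the frame of box_mouth between -0.06 and 0.06 m and z of template in the frame of box_mouth below -0.015 m) and contact force between template and the fingers below 0.1 N and linear speed of template above 0.35 m/s).
It fails at once if the template is pressed on the box or its contents with more than 40 N (contact force between template and box above 40 N).
It fails at once if the safety glasses are pushed more than 30 mm from their place (distance of glasses from where it was at the start of the episode above 0.03 m).
It fails at once if the short wood block is pushed more than 30 mm from its place (distance of offcut from where it was at the start of the episode above 0.03 m).
It fails at once if the bar clamp is pushed more than 30 mm from its place (distance of clamp from where it was at the start of the episode above 0.03 m).
It also fails if it takes over 69 s, if anything falls off the work surface, if the arm or the gripper's body presses on something with over 40 N, if the wrist force passes 120 N, or if a joint passes its speed limit or range.

## Working session

There is one attempt and no reset: what is moved stays moved. The work goes in short steps, Python scripts to look and compute and a shell command to move; the robot and the scene stay as the last step left them, time stands still between calls to the robot, and variables do not carry over. Pictures are saved under pics/ and viewed, at most 10 in all, crops included, and the job is handed in when it is done.

```bash
mkdir -p pics
python3 - <<'E'
from rig import manip
import cv2,numpy as np
for n in("top","side"):
    d=manip.get_image(n); cv2.imwrite(f"pics/{n}0.png",d["img"][:,:,::-1]); print(n,d["mtx"].tolist(),np.round(d["world_to_cam"],4).tolist())
s=manip.get_state();print({k:np.round(v,3).tolist() for k,v in s.items()},manip.pinch_z)
E
```

```text
top [[528.8540252394275, 0.0, 274.67025800126595], [0.0, 528.8540252394275, 208.91625332363492], [0.0, 0.0, 1.0]] [[-0.0021, -0.9998, 0.0191, -0.1115], [-0.9849, -0.0012, -0.1728, 0.5437], [0.1728, -0.0192, -0.9848, 1.6227], [0.0, 0.0, 0.0, 1.0]]
side [[494.5754215652005, 0.0, 282.73711481085326], [0.0, 494.5754215652005, 214.83070813774125], [0.0, 0.0, 1.0]] [[0.9745, -0.2239, -0.0142, -0.5284], [-0.1502, -0.6043, -0.7825, 0.1105], [0.1666, 0.7647, -0.6225, 1.6438], [0.0, 0.0, 0.0, 1.0]]
{'clock': 0.1, 'qpos': [-1.227, 0.277, 1.506, 0.0, 1.361, -0.121], 'qd': [0.001, -0.003, -0.004, 0.001, 0.001, 0.0], 'effort': [0.002, -41.77, -24.64, -0.0, 0.006, 0.0], 'position': [0.258, -0.514, 0.231], 'ee_rot': [-0.001, 0.973, 0.23, -0.0], 'contact_force': [0.564, 0.086, 0.268], 'moment': [0.002, 0.022, 0.003], 'gripper_force': 0.0, 'width': 0.085} 0.0187
```

View pics/top0.png

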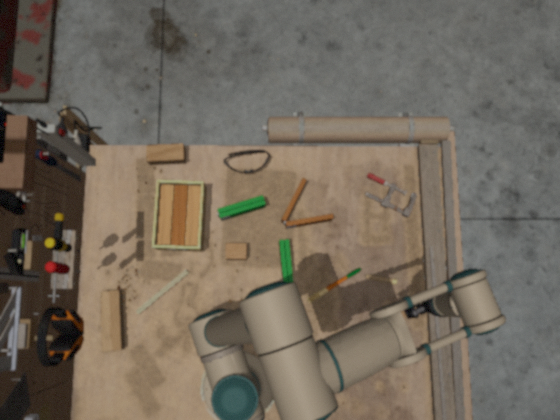

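View pics/side0.png

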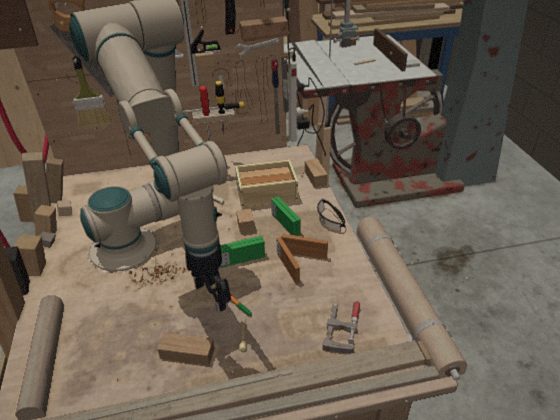

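The top view shows the brown template V with its hinge near (285,222), board 1 running right to (333,217) and the leaf up to (305,181). The box is at (154–205, 180–250). The glasses are at (247,160), the wood block at (236,250), the clamp at (392,195), and the green look-alikes are at (242,207) and (286,260).

```bash
cat > h.py <<'E'
import numpy as np,cv2
from rig import manip
from scipy.spatial.transform import Rotation as R
def ray(d,uv):
    T=d["world_to_cam"];K=d["mtx"];C=-T[:3,:3].T@T[:3,3]
    v=T[:3,:3].T@np.linalg.inv(K)@np.r_[uv,1.];return C,v
def plane(d,uv,z):
    C,v=ray(d,uv);return (C+v*(z-C[2])/v[2])
def pose():
    s=manip.get_state();q=s["ee_rot"];return np.array(s["position"]),R.from_quat([q[1],q[2],q[3],q[0]])
def plan(p,yaw_y=None):
    "rows to reach p with tool y along angle yaw_y (mod pi), pointing down"
    P,Rt=pose();d=Rt.inv().apply(np.array(p)-P)
    print("shift",np.round(d/0.25,4))
    if yaw_y is not None:
        for k in(0,1):
            a=yaw_y+k*np.pi;y=np.array([np.cos(a),np.sin(a),0]);z=np.array([0,0,-1.]);x=np.cross(y,z)
            rv=(Rt.inv()*R.from_matrix(np.c_[x,y,z])).as_rotvec();print(" turn",np.round(rv/(np.pi/2),4))
    s=manip.get_state();print("P",np.round(P,4),"q",np.round(s["qpos"],3),"clock",s["clock"])
E
python3 - <<'E'
from h import *
d=manip.get_image("top");hsv=cv2.cvtColor(d["img"],cv2.COLOR_RGB2HSV)
m=cv2.inRange(hsv,(5,120,60),(18,255,255));
n,l,st,c=cv2.connectedComponentsWithStats(m)
for i in range(1,n):
    if st[i,4]>60: print(st[i],c[i],cv2.minAreaRect(np.argwhere(l==i)[:,::-1].astype(np.float32)))
sub=np.zeros((420,560),np.uint8);sub[170:235,270:345]=m[170:235,270:345]
cv2.imwrite("pics/crop.png",cv2.resize(np.hstack([d["img"][165:265,140:345,::-1],cv2.cvtColor(m[165:265,140:345],8)]),None,fx=1.9,fy=4) if 0 else cv2.resize(d["img"][165:265,145:345,::-1],None,fx=4,fy=4,interpolation=cv2.INTER_CUBIC))
for u in[(285,222),(333,217),(305,181)]: print(plane(d,u,.07))
for u in[(156,181),(205,181),(202,250),(153,249)]: print(plane(d,u,.095))
E
```

```text
[  6 139  19  14 154] [ 15.1038961 146.1038961] ((15.0, 145.5), (13.0, 18.0), 90.0)
[282 178  52  48 537] [302.17877095 210.52886406] ((301.78375244140625, 210.23825073242188), (49.56557083129883, 43.25393295288086), 52.352378845214844)
[ 156  184   41   61 1729] [176.50260266 215.70734529] ((176.0, 214.0), (60.0, 40.0), 90.0)
[326 276  22  15 118] [335.65254237 283.1779661 ] ((336.33148193359375, 282.7303466796875), (5.617988586425781, 23.107954025268555), 57.9946174621582)
[ 51 309  32  23 194] [ 68.28865979 319.04123711] ((68.66685485839844, 317.78741455078125), (34.30473709106445, 15.250130653381348), 20.772254943847656)
[ 62 349  10  12  69] [ 66.05797101 353.73913043] ((67.00000762939453, 354.5000305175781), (10.418916702270508, 9.302604675292969), 82.87498474121094)
[ 0.49865   -0.1432906  0.07     ]
[ 0.514516   -0.29306672  0.07      ]
[ 0.6293033  -0.20706734  0.07      ]
[0.62248732 0.2552563  0.095     ]
[0.62283184 0.10442092 0.095     ]
[0.40919245 0.10906148 0.095     ]
[0.41225461 0.25659285 0.095     ]
```

View pics/crop.png

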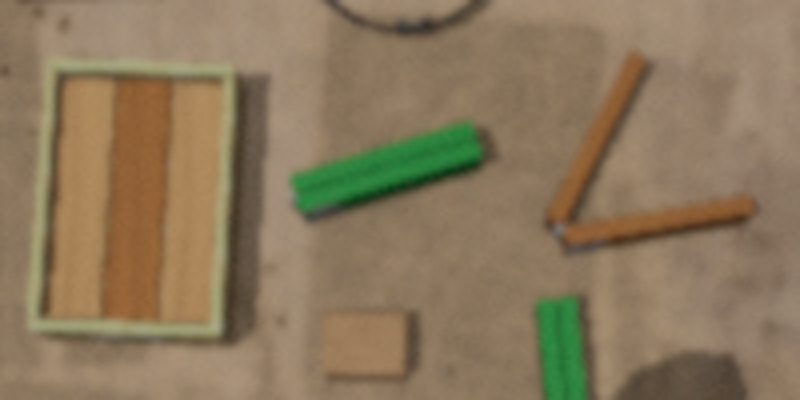

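The crop shows the hinge pin at crop pixel (558,228), which is top pixel (284.5,222). The leaf end is at (304.5,179.5) and the board 1 end at (333,216.5). The box rim corners are clear. The bisector points along about -54°.

```bash
python3 -c "
from h import *
plan([.513,-.163,.2],np.deg2rad(36))"
```

```text
shift [ 1.542  -0.7958  0.1238]
 turn [-5.0000e-04 -8.0000e-04 -1.1041e+00]
 turn [-8.000e-04  5.000e-04  8.959e-01]
P [ 0.2576 -0.5137  0.2306] q [-1.227  0.276  1.506 -0.     1.361 -0.121] clock 0.15
```

```bash
J="python3 -m jog"
$J '[{"dx":0.514,"dy":-0.265,"dz":0.041,"grip":1},{"dx":0.514,"dy":-0.265,"dz":0.041,"grip":1},{"dx":0.514,"dy":-0.265,"dz":0.041,"grip":1},{"dx":0.514,"dy":-0.265,"dz":0.041,"grip":1},{"dx":0.514,"dy":-0.265,"dz":0.041,"grip":1}]' 20 >/dev/null
$J '[{"dx":0.514,"dy":-0.265,"dz":0.041,"grip":1},{"dx":0.514,"dy":-0.265,"dz":0.041,"grip":1},{"dx":0.514,"dy":-0.265,"dz":0.041,"grip":1},{"dx":0.514,"dy":-0.265,"dz":0.041,"grip":1},{"dx":0.514,"dy":-0.265,"dz":0.041,"grip":1}]' >/dev/null
$J '[{"dx":0.514,"dy":-0.265,"dz":0.041,"grip":1},{"dx":0.514,"dy":-0.265,"dz":0.041,"grip":1},{"dx":0.514,"dy":-0.265,"dz":0.041,"grip":1},{"dx":0.514,"dy":-0.265,"dz":0.041,"grip":1},{"dx":0.514,"dy":-0.265,"dz":0.041,"grip":1}]' 
python3 -c "
from h import *
plan([.513,-.163,.2],np.deg2rad(36))"
```

```text
shift [ 1.542  -0.7958  0.1238]
 turn [-5.0000e-04 -8.0000e-04 -1.1041e+00]
 turn [-8.000e-04  5.000e-04  8.959e-01]
P [ 0.2576 -0.5137  0.2306] q [-1.227  0.276  1.506 -0.     1.361 -0.121] clock 0.15schema error: expected keys dx, dy, dz, ax, ay, az, grip
schema error: expected keys dx, dy, dz, ax, ay, az, grip
schema error: expected keys dx, dy, dz, ax, ay, az, grip
```

```bash
python3 -m jog '[{"dx":0.514,"dy":-0.265,"dz":0.041,"ax":0,"ay":0,"az":0,"grip":1},{"dx":0.514,"dy":-0.265,"dz":0.041,"ax":0,"ay":0,"az":0,"grip":1},{"dx":0.514,"dy":-0.265,"dz":0.041,"ax":0,"ay":0,"az":0,"grip":1},{"dx":0.514,"dy":-0.265,"dz":0.041,"ax":0,"ay":0,"az":0,"grip":1},{"dx":0.514,"dy":-0.265,"dz":0.041,"ax":0,"ay":0,"az":0,"grip":1}]' 20
python3 -m jog '[{"dx":0.514,"dy":-0.265,"dz":0.041,"ax":0,"ay":0,"az":0,"grip":1},{"dx":0.514,"dy":-0.265,"dz":0.041,"ax":0,"ay":0,"az":0,"grip":1},{"dx":0.514,"dy":-0.265,"dz":0.041,"ax":0,"ay":0,"az":0,"grip":1},{"dx":0.514,"dy":-0.265,"dz":0.041,"ax":0,"ay":0,"az":0,"grip":1},{"dx":0.514,"dy":-0.265,"dz":0.041,"ax":0,"ay":0,"az":0,"grip":1}]'
python3 -m jog '[{"dx":0.514,"dy":-0.265,"dz":0.041,"ax":0,"ay":0,"az":0,"grip":1},{"dx":0.514,"dy":-0.265,"dz":0.041,"ax":0,"ay":0,"az":0,"grip":1},{"dx":0.514,"dy":-0.265,"dz":0.041,"ax":0,"ay":0,"az":0,"grip":1},{"dx":0.514,"dy":-0.265,"dz":0.041,"ax":0,"ay":0,"az":0,"grip":1},{"dx":0.514,"dy":-0.265,"dz":0.041,"ax":0,"ay":0,"az":0,"grip":1}]'
python3 -c "
from h import *
plan([.513,-.163,.2],np.deg2rad(36))"
```

```text
clock: 0.57
position: [0.3446, -0.3929, 0.2206]
ee_rot: [-0.002, 0.973, 0.232, 0.001]
contact_force: [-1.0, 0.3, 0.3]
width: 0.0853
gripper_force: 0.0
clock: 0.98
position: [0.4296, -0.2775, 0.2104]
ee_rot: [-0.001, 0.973, 0.232, 0.0]
contact_force: [-1.6, -0.8, -0.3]
width: 0.0858
gripper_force: 0.0
clock: 1.4
position: [0.5151, -0.1618, 0.2]
ee_rot: [-0.0, 0.973, 0.232, 0.0]
contact_force: [0.5, 0.0, -1.1]
width: 0.0854
gripper_force: 0.0
shift [-0.0098  0.0006  0.0001]
 turn [ 3.000e-04 -8.000e-04 -1.102e+00]
 turn [-8.00e-04 -3.00e-04  8.98e-01]
P [ 0.5151 -0.1618  0.2   ] q [-4.340e-01  2.430e-01  1.631e+00  1.000e-03  1.267e+00  6.680e-01] clock 1.4
```

```bash
python3 -m jog '[{"dx":0,"dy":0,"dz":0,"ax":0,"ay":0,"az":-0.37,"grip":1},{"dx":0,"dy":0,"dz":0,"ax":0,"ay":0,"az":-0.37,"grip":1},{"dx":0,"dy":0,"dz":0,"ax":0,"ay":0,"az":-0.37,"grip":1},{"dx":0,"dy":0,"dz":0,"ax":0,"ay":0,"az":-0.37,"grip":1},{"dx":0,"dy":0,"dz":0,"ax":0,"ay":0,"az":-0.37,"grip":1}]' >/dev/null
python3 -m jog '[{"dx":0,"dy":0,"dz":0,"ax":0,"ay":0,"az":-0.37,"grip":1},{"dx":0,"dy":0,"dz":0,"ax":0,"ay":0,"az":-0.37,"grip":1},{"dx":0,"dy":0,"dz":0,"ax":0,"ay":0,"az":-0.37,"grip":1},{"dx":0,"dy":0,"dz":0,"ax":0,"ay":0,"az":-0.37,"grip":1},{"dx":0,"dy":0,"dz":0,"ax":0,"ay":0,"az":-0.37,"grip":1}]' >/dev/null
python3 -m jog '[{"dx":0,"dy":0,"dz":0,"ax":0,"ay":0,"az":-0.36,"grip":1},{"dx":0,"dy":0,"dz":0,"ax":0,"ay":0,"az":-0.36,"grip":1},{"dx":0,"dy":0,"dz":0,"ax":0,"ay":0,"az":-0.36,"grip":1},{"dx":0,"dy":0,"dz":0,"ax":0,"ay":0,"az":-0.36,"grip":1},{"dx":0,"dy":0,"dz":0,"ax":0,"ay":0,"az":-0.36,"grip":1}]'
python3 - <<'E'
from h import *
plan([.513,-.163,.2],np.deg2rad(36))
P,Rt=pose();d=manip.get_image("wrist");cv2.imwrite("pics/w0.png",d["img"][:,:,::-1]);print(d["mtx"],d["T_tool_cam"])
np.savez("w0.npz",P=P,R=Rt.as_matrix(),K=d["mtx"],T=d["T_tool_cam"])
E
```

```text
clock: 2.65
position: [0.5125, -0.166, 0.2006]
ee_rot: [0.0, 0.455, 0.89, -0.001]
contact_force: [0.1, 1.0, -0.4]
width: 0.0857
gripper_force: 0.0
shift [0.0086 0.0086 0.0022]
 turn [-0.0009  0.0006 -0.0018]
 turn [1.0000e-03 1.5000e-03 1.9982e+00]
P [ 0.5125 -0.166   0.2006] q [-0.441  0.241  1.633 -0.002  1.268 -1.066] clock 2.65
[[325.1922621    0.         282.90351562]
 [  0.         325.1922621  211.13184787]
 [  0.           0.           1.        ]] [[ 4.18708461e-04 -9.48443662e-01 -3.16945490e-01  8.09622593e-02]
 [ 9.99999176e-01  7.81644033e-04 -1.01795805e-03 -9.47196575e-05]
 [ 1.21321441e-03 -3.16944803e-01  9.48443209e-01 -1.42020307e-01]
 [ 0.00000000e+00  0.00000000e+00  0.00000000e+00  1.00000000e+00]]
```

View pics/w0.png

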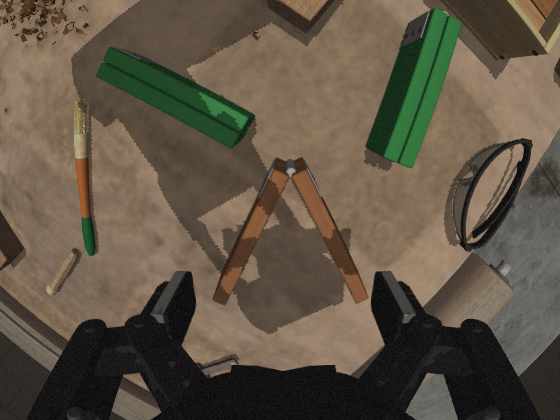

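The wrist view shows the V almost symmetric between the fingers. The hinge pin is at (291,170), the board 1 end at about (221,300) and the leaf end at about (362,298).

```bash
cat >> h.py <<'E'
def wplane(f,uv,z):
    D=np.load(f);K=D["K"];v=np.array([(uv[0]-K[0,2]),(uv[1]-K[1,2])])/K[0,0];r=np.hypot(*v)
    c=np.r_[v/r*np.sin(r),np.cos(r)];T=D["T"];o=D["R"]@T[:3,3]+D["P"];w=D["R"]@T[:3,:3]@c
    return o+w*(z-o[2])/w[2]
E
python3 - <<'E'
from h import *
g=lambda u,z=.07:wplane("w0.npz",u,z)
H=g((291,170));a=g((222,297));a0=g((282,172));b=g((362,296));b0=g((300,172))
print(H,a,b,a0,b0)
ya=np.arctan2(*(a-a0)[1::-1]);yb=np.arctan2(*(b-b0)[1::-1]);print(np.rad2deg([ya,yb]),np.linalg.norm(a-a0),np.linalg.norm(b-b0))
m=(ya+yb)/2;t=H+.025*np.array([np.cos(m),np.sin(m),0]);t[2]=.03;plan(t,m+np.pi/2)
E
```

```text
[ 0.50198805 -0.14063414  0.07      ] [ 0.52182475 -0.28476775  0.07      ] [ 0.63635159 -0.20119597  0.07      ] [ 0.49679931 -0.146552    0.07      ] [ 0.50923539 -0.13751316  0.07      ]
[-79.73716893 -26.61000187] 0.1404630397725913 0.1421760550712495
shift [0.0074 0.0278 0.6821]
 turn [-0.0009  0.0006 -0.0108]
 turn [9.0000e-04 1.5000e-03 1.9892e+00]
P [ 0.5125 -0.1659  0.2005] q [-0.441  0.241  1.633 -0.002  1.268 -1.066] clock 2.7
```

```bash
python3 -m jog '[{"dx":0.007,"dy":0.028,"dz":0.1,"ax":0,"ay":0,"az":-0.01,"grip":1},{"dx":0.007,"dy":0.028,"dz":0.2,"ax":0,"ay":0,"az":-0.01,"grip":1},{"dx":0.007,"dy":0.028,"dz":0.3,"ax":0,"ay":0,"az":-0.01,"grip":1},{"dx":0.007,"dy":0.028,"dz":0.4,"ax":0,"ay":0,"az":-0.01,"grip":1},{"dx":0.007,"dy":0.028,"dz":0.45,"ax":0,"ay":0,"az":-0.01,"grip":1}]' >/dev/null
python3 -m jog '[{"dx":0,"dy":0,"dz":0.07,"ax":0,"ay":0,"az":0,"grip":1},{"dx":0,"dy":0,"dz":0.14,"ax":0,"ay":0,"az":0,"grip":1},{"dx":0,"dy":0,"dz":0.2,"ax":0,"ay":0,"az":0,"grip":1},{"dx":0,"dy":0,"dz":0.23,"ax":0,"ay":0,"az":0,"grip":1},{"dx":0,"dy":0,"dz":0.23,"ax":0,"ay":0,"az":0,"grip":1}]'
python3 -m jog '[{"dx":0,"dy":0,"dz":0,"ax":0,"ay":0,"az":0,"grip":0.5},{"dx":0,"dy":0,"dz":0,"ax":0,"ay":0,"az":0,"grip":0.2},{"dx":0,"dy":0,"dz":0,"ax":0,"ay":0,"az":0,"grip":-0.1},{"dx":0,"dy":0,"dz":0,"ax":0,"ay":0,"az":0,"grip":-0.4},{"dx":0,"dy":0,"dz":0,"ax":0,"ay":0,"az":0,"grip":-0.6}]' 20
python3 -m jog '[{"dx":0,"dy":0,"dz":0,"ax":0,"ay":0,"az":0,"grip":-0.6},{"dx":0,"dy":0,"dz":0,"ax":0,"ay":0,"az":0,"grip":-0.6},{"dx":0,"dy":0,"dz":0,"ax":0,"ay":0,"az":0,"grip":-0.6},{"dx":0,"dy":0,"dz":0,"ax":0,"ay":0,"az":0,"grip":-0.6},{"dx":0,"dy":0,"dz":0,"ax":0,"ay":0,"az":0,"grip":-0.6}]' 20
python3 - <<'E'
from h import *
P,Rt=pose();d=manip.get_image("wrist");cv2.imwrite("pics/w1.png",d["img"][:,:,::-1])
np.savez("w1.npz",P=P,R=Rt.as_matrix(),K=d["mtx"],T=d["T_tool_cam"])
E
```

```text
clock: 3.53
position: [0.5164, -0.1589, 0.029]
ee_rot: [-0.002, 0.451, 0.893, -0.0]
contact_force: [-0.3, -0.3, -0.4]
width: 0.0853
gripper_force: 0.0
clock: 3.95
position: [0.5202, -0.1595, 0.0333]
ee_rot: [0.003, 0.45, 0.893, -0.0]
contact_force: [0.1, -0.7, 7.2]
width: 0.031
gripper_force: 19.5
clock: 4.37
position: [0.5202, -0.1595, 0.0333]
ee_rot: [0.003, 0.45, 0.893, -0.0]
contact_force: [-0.7, -1.1, 7.5]
width: 0.0308
gripper_force: 19.8
```

View pics/w1.png

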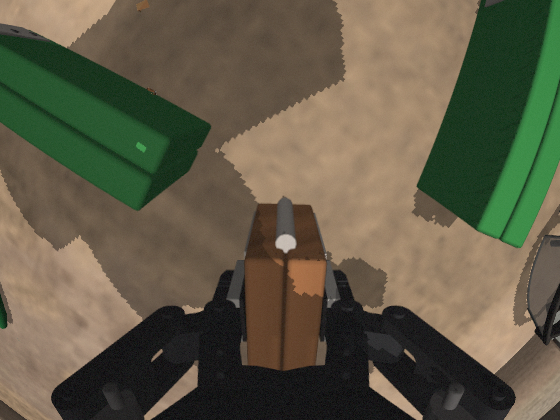

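The template is shut: the gripper width is 31 mm, with the hinge pin at (286,243) and the boards parallel between the pads. Next I release it and regrasp at mid-length.

```bash
python3 - <<'E'
from h import *
P,Rt=pose();H=wplane("w1.npz",(286,243),.072);e=wplane("w1.npz",(284,365),.07);print(H,e,Rt.inv().apply(H-P),Rt.inv().apply(e-P))
E
python3 -m jog '[{"dx":0,"dy":0,"dz":0,"ax":0,"ay":0,"az":0,"grip":0.1},{"dx":0,"dy":0,"dz":0,"ax":0,"ay":0,"az":0,"grip":0.2},{"dx":0,"dy":0,"dz":0,"ax":0,"ay":0,"az":0,"grip":0.3},{"dx":0,"dy":0,"dz":0,"ax":0,"ay":0,"az":0,"grip":0.3}]'
python3 -c "
from h import *
plan([0,0,0])
d=manip.get_image('top');cv2.imwrite('pics/t1.png',cv2.resize(d['img'][150:270,220:380,::-1],None,fx=4,fy=4))"
```

```text
[ 0.49991617 -0.13084435  0.072     ] [ 0.53612829 -0.18063072  0.07      ] [ 0.03485987  0.00085423 -0.03891733] [-0.0266873   0.00029132 -0.03654486]
clock: 4.75
position: [0.5179, -0.158, 0.0307]
ee_rot: [0.0, 0.45, 0.893, -0.0]
contact_force: [-0.0, -1.0, -0.7]
width: 0.0555
gripper_force: 0.0
shift [ 1.7411 -1.2883  0.1224]
P [ 0.5179 -0.158   0.0307] q [-0.425  0.415  1.856 -0.     0.87  -1.062] clock 4.75
```

```bash
python3 -m jog '[{"dx":-0.06,"dy":0,"dz":-0.025,"ax":0,"ay":0,"az":0,"grip":0.3},{"dx":-0.12,"dy":0.002,"dz":-0.025,"ax":0,"ay":0,"az":0,"grip":0.3},{"dx":-0.17,"dy":0.002,"dz":-0.025,"ax":0,"ay":0,"az":0,"grip":0.3},{"dx":-0.17,"dy":0.002,"dz":-0.025,"ax":0,"ay":0,"az":0,"grip":0.3},{"dx":-0.17,"dy":0.002,"dz":-0.025,"ax":0,"ay":0,"az":0,"grip":0.3}]'
python3 -m jog '[{"dx":0,"dy":0,"dz":0,"ax":0,"ay":0,"az":0,"grip":0},{"dx":0,"dy":0,"dz":0,"ax":0,"ay":0,"az":0,"grip":-0.3},{"dx":0,"dy":0,"dz":0,"ax":0,"ay":0,"az":0,"grip":-0.6},{"dx":0,"dy":0,"dz":0,"ax":0,"ay":0,"az":0,"grip":-0.6},{"dx":0,"dy":0,"dz":0,"ax":0,"ay":0,"az":0,"grip":-0.6}]' 40
python3 -m jog '[{"dx":0,"dy":0,"dz":-0.05,"ax":0,"ay":0,"az":0,"grip":-0.6},{"dx":0,"dy":0,"dz":-0.15,"ax":0,"ay":0,"az":0,"grip":-0.6},{"dx":0,"dy":0,"dz":-0.25,"ax":0,"ay":0,"az":0,"grip":-0.6},{"dx":0,"dy":0,"dz":-0.35,"ax":0,"ay":0,"az":0,"grip":-0.6},{"dx":0,"dy":0,"dz":-0.45,"ax":0,"ay":0,"az":0,"grip":-0.6}]' 40
python3 -m jog '[{"dx":0,"dy":0,"dz":-0.1,"ax":0,"ay":0,"az":0,"grip":-0.6},{"dx":0,"dy":0,"dz":-0.2,"ax":0,"ay":0,"az":0,"grip":-0.6},{"dx":0,"dy":0,"dz":-0.25,"ax":0,"ay":0,"az":0,"grip":-0.6},{"dx":0,"dy":0,"dz":-0.27,"ax":0,"ay":0,"az":0,"grip":-0.6},{"dx":0,"dy":0,"dz":-0.27,"ax":0,"ay":0,"az":0,"grip":-0.6}]'
python3 - <<'E'
from h import *
P,Rt=pose();d=manip.get_image("wrist");cv2.imwrite("pics/w2.png",d["img"][:,:,::-1])
np.savez("w2.npz",P=P,R=Rt.as_matrix(),K=d["mtx"],T=d["T_tool_cam"])
plan([.517,.181,.215],np.deg2rad(89.4))
E
```

```text
clock: 5.22
position: [0.5435, -0.1921, 0.0364]
ee_rot: [-0.001, 0.45, 0.893, 0.0]
contact_force: [-0.2, 0.1, -0.8]
width: 0.0556
gripper_force: 0.0
clock: 5.63
position: [0.5429, -0.1912, 0.0366]
ee_rot: [-0.001, 0.45, 0.893, 0.0]
contact_force: [-0.7, 1.7, -1.1]
width: 0.0304
gripper_force: 41.2
clock: 6.05
position: [0.543, -0.1914, 0.1497]
ee_rot: [-0.001, 0.45, 0.893, -0.0]
contact_force: [-1.1, -1.8, -2.5]
width: 0.0304
gripper_force: 40.9
clock: 6.47
position: [0.5439, -0.1919, 0.2176]
ee_rot: [0.001, 0.45, 0.893, -0.0]
contact_force: [0.2, -1.0, -2.9]
width: 0.0302
gripper_force: 41.1
shift [1.2601 0.8032 0.0055]
 turn [-0.000e+00 -5.000e-04 -5.874e-01]
 turn [-6.0000e-04  1.0000e-04  1.4126e+00]
P [ 0.5432 -0.1917  0.2162] q [-0.46   0.287  1.528 -0.     1.328 -1.098] clock 6.5167
```

View pics/w2.png

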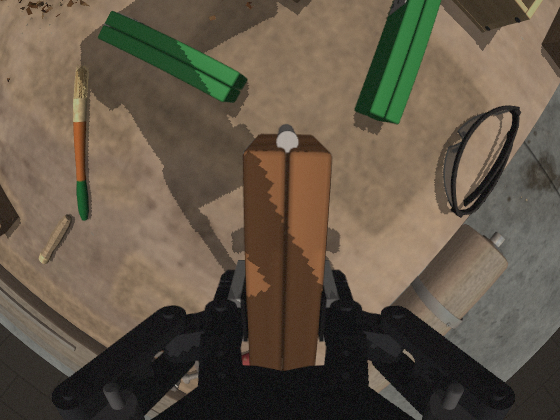

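The template is held shut and lifted, with the hinge pin at (287,141) and the boards parallel. The glasses and the clamp are untouched. Next I move over the box, then turn.

```bash
python3 -m jog '[{"dx":0.08,"dy":0.05,"dz":0,"ax":0,"ay":0,"az":0,"grip":-0.6},{"dx":0.17,"dy":0.11,"dz":0,"ax":0,"ay":0,"az":0,"grip":-0.6},{"dx":0.26,"dy":0.165,"dz":0,"ax":0,"ay":0,"az":0,"grip":-0.6},{"dx":0.34,"dy":0.22,"dz":0,"ax":0,"ay":0,"az":0,"grip":-0.6},{"dx":0.42,"dy":0.268,"dz":0,"ax":0,"ay":0,"az":0,"grip":-0.6}]' >/dev/null
python3 -m jog '[{"dx":0.085,"dy":0.054,"dz":0,"ax":0,"ay":0,"az":0,"grip":-0.6},{"dx":0.17,"dy":0.11,"dz":0,"ax":0,"ay":0,"az":0,"grip":-0.6},{"dx":0.26,"dy":0.165,"dz":0,"ax":0,"ay":0,"az":0,"grip":-0.6},{"dx":0.34,"dy":0.22,"dz":0,"ax":0,"ay":0,"az":0,"grip":-0.6},{"dx":0.42,"dy":0.268,"dz":0,"ax":0,"ay":0,"az":0,"grip":-0.6}]' >/dev/null
python3 -m jog '[{"dx":0.085,"dy":0.054,"dz":0,"ax":0,"ay":0,"az":0,"grip":-0.6},{"dx":0.17,"dy":0.11,"dz":0,"ax":0,"ay":0,"az":0,"grip":-0.6},{"dx":0.26,"dy":0.165,"dz":0,"ax":0,"ay":0,"az":0,"grip":-0.6},{"dx":0.34,"dy":0.22,"dz":0,"ax":0,"ay":0,"az":0,"grip":-0.6},{"dx":0.42,"dy":0.268,"dz":0,"ax":0,"ay":0,"az":0,"grip":-0.6}]' >/dev/null
python3 -m jog '[{"dx":0,"dy":0,"dz":0,"ax":0,"ay":0,"az":-0.05,"grip":-0.6},{"dx":0,"dy":0,"dz":0,"ax":0,"ay":0,"az":-0.11,"grip":-0.6},{"dx":0,"dy":0,"dz":0,"ax":0,"ay":0,"az":-0.17,"grip":-0.6},{"dx":0,"dy":0,"dz":0,"ax":0,"ay":0,"az":-0.23,"grip":-0.6},{"dx":0,"dy":0,"dz":0,"ax":0,"ay":0,"az":-0.29,"grip":-0.6}]' >/dev/null
python3 -m jog '[{"dx":0,"dy":0,"dz":0,"ax":0,"ay":0,"az":-0.07,"grip":-0.6},{"dx":0,"dy":0,"dz":0,"ax":0,"ay":0,"az":-0.14,"grip":-0.6},{"dx":0,"dy":0,"dz":0,"ax":0,"ay":0,"az":-0.21,"grip":-0.6},{"dx":0,"dy":0,"dz":0,"ax":0,"ay":0,"az":-0.27,"grip":-0.6},{"dx":0,"dy":0,"dz":0,"ax":0,"ay":0,"az":-0.297,"grip":-0.6}]' >/dev/null
python3 -m jog '[{"dx":0,"dy":0,"dz":0,"ax":0,"ay":0,"az":0,"grip":-0.6},{"dx":0,"dy":0,"dz":0,"ax":0,"ay":0,"az":0,"grip":-0.6},{"dx":0,"dy":0,"dz":0,"ax":0,"ay":0,"az":0,"grip":-0.6}]'
python3 - <<'E'
from h import *
P,Rt=pose();d=manip.get_image("wrist");cv2.imwrite("pics/w3.png",d["img"][:,:,::-1])
np.savez("w3.npz",P=P,R=Rt.as_matrix(),K=d["mtx"],T=d["T_tool_cam"])
plan([.517,.181,.215],np.deg2rad(89.4))
E
```

```text
clock: 8.85
position: [0.517, 0.1807, 0.2156]
ee_rot: [-0.001, 0.006, 1.0, -0.0]
contact_force: [0.1, 0.7, -2.8]
width: 0.0306
gripper_force: 41.0
shift [0.0009 0.001  0.0037]
 turn [-0.0003 -0.001  -0.001 ]
 turn [-1.500e-03  4.000e-04  1.999e+00]
P [0.5172 0.1807 0.2159] q [ 0.209  0.245  1.587 -0.     1.311 -1.35 ] clock 8.9
```

View pics/w3.png

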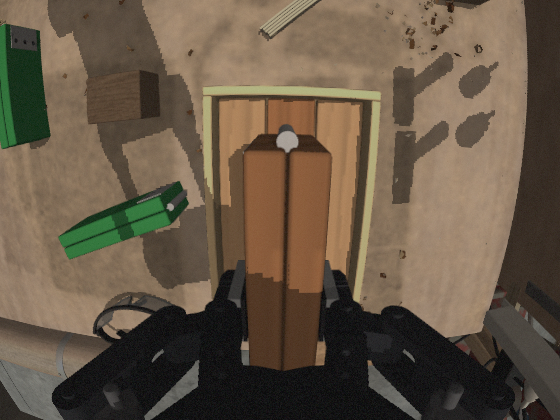

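The box's near rim corners are at (204,87) and (380,92), and the template lies between its walls. The hinge is at (287,141).

Run:
```python
from h import *
for u in[(204,88),(380,92)]: print(wplane("w3.npz",u,.095))
H=wplane("w3.npz",(287,141),.2159+.036);print(H)
```

```text
[0.41778691 0.11758277 0.095     ]
[0.42175779 0.26013882 0.095     ]
[0.44703901 0.18219087 0.2519    ]
```

```bash
python3 -m jog '[{"dx":0,"dy":0.012,"dz":0.08,"ax":0,"ay":0,"az":0.005,"grip":-0.6},{"dx":0,"dy":0.012,"dz":0.16,"ax":0,"ay":0,"az":0.005,"grip":-0.6},{"dx":0,"dy":0.012,"dz":0.24,"ax":0,"ay":0,"az":0.005,"grip":-0.6},{"dx":0,"dy":0.012,"dz":0.3,"ax":0,"ay":0,"az":0.005,"grip":-0.6},{"dx":0,"dy":0.012,"dz":0.34,"ax":0,"ay":0,"az":0.005,"grip":-0.6}]' >/dev/null
python3 -m jog '[{"dx":0,"dy":0,"dz":0.02,"ax":0,"ay":0,"az":0,"grip":-0.6},{"dx":0,"dy":0,"dz":0.03,"ax":0,"ay":0,"az":0,"grip":-0.6},{"dx":0,"dy":0,"dz":0.04,"ax":0,"ay":0,"az":0,"grip":-0.6},{"dx":0,"dy":0,"dz":0.04,"ax":0,"ay":0,"az":0,"grip":-0.6},{"dx":0,"dy":0,"dz":0.04,"ax":0,"ay":0,"az":0,"grip":-0.6}]'
cat > chk.py <<'E'
from rig import manip;import sys
s=manip.get_state();print(round(s["position"][2],4),[round(float(v),1) for v in s["contact_force"]])
sys.exit(bool(s["contact_force"][2]>0.5 or abs(s["contact_force"][0])>6 or abs(s["contact_force"][1])>6))
E
python3 chk.py
```

```text
clock: 9.73
position: [0.5182, 0.184, 0.1225]
ee_rot: [0.001, 0.01, 1.0, 0.0]
contact_force: [-0.0, 0.7, -3.3]
width: 0.0303
gripper_force: 41.0
0.1225 [-0.0, 0.7, -3.3]
```

```bash
python3 -m jog '[{"dx":0,"dy":0,"dz":0.004,"ax":0,"ay":0,"az":0,"grip":-0.6},{"dx":0,"dy":0,"dz":0.008,"ax":0,"ay":0,"az":0,"grip":-0.6},{"dx":0,"dy":0,"dz":0.012,"ax":0,"ay":0,"az":0,"grip":-0.6},{"dx":0,"dy":0,"dz":0.012,"ax":0,"ay":0,"az":0,"grip":-0.6}]' >/dev/null && python3 chk.py &&
python3 -m jog '[{"dx":0,"dy":0,"dz":0.004,"ax":0,"ay":0,"az":0,"grip":-0.6},{"dx":0,"dy":0,"dz":0.008,"ax":0,"ay":0,"az":0,"grip":-0.6},{"dx":0,"dy":0,"dz":0.012,"ax":0,"ay":0,"az":0,"grip":-0.6},{"dx":0,"dy":0,"dz":0.012,"ax":0,"ay":0,"az":0,"grip":-0.6}]' >/dev/null && python3 chk.py &&
python3 -m jog '[{"dx":0,"dy":0,"dz":0.004,"ax":0,"ay":0,"az":0,"grip":-0.6},{"dx":0,"dy":0,"dz":0.008,"ax":0,"ay":0,"az":0,"grip":-0.6},{"dx":0,"dy":0,"dz":0.012,"ax":0,"ay":0,"az":0,"grip":-0.6},{"dx":0,"dy":0,"dz":0.012,"ax":0,"ay":0,"az":0,"grip":-0.6}]' >/dev/null && python3 chk.py &&
python3 -m jog '[{"dx":0,"dy":0,"dz":0.004,"ax":0,"ay":0,"az":0,"grip":-0.6},{"dx":0,"dy":0,"dz":0.008,"ax":0,"ay":0,"az":0,"grip":-0.6},{"dx":0,"dy":0,"dz":0.012,"ax":0,"ay":0,"az":0,"grip":-0.6},{"dx":0,"dy":0,"dz":0.012,"ax":0,"ay":0,"az":0,"grip":-0.6}]' >/dev/null && python3 chk.py &&
python3 -m jog '[{"dx":0,"dy":0,"dz":0.004,"ax":0,"ay":0,"az":0,"grip":-0.6},{"dx":0,"dy":0,"dz":0.008,"ax":0,"ay":0,"az":0,"grip":-0.6},{"dx":0,"dy":0,"dz":0.012,"ax":0,"ay":0,"az":0,"grip":-0.6},{"dx":0,"dy":0,"dz":0.012,"ax":0,"ay":0,"az":0,"grip":-0.6}]' >/dev/null && python3 chk.py &&
python3 -m jog '[{"dx":0,"dy":0,"dz":0.004,"ax":0,"ay":0,"az":0,"grip":-0.6},{"dx":0,"dy":0,"dz":0.008,"ax":0,"ay":0,"az":0,"grip":-0.6},{"dx":0,"dy":0,"dz":0.012,"ax":0,"ay":0,"az":0,"grip":-0.6},{"dx":0,"dy":0,"dz":0.012,"ax":0,"ay":0,"az":0,"grip":-0.6}]' >/dev/null && python3 chk.py &&
python3 -m jog '[{"dx":0,"dy":0,"dz":0.004,"ax":0,"ay":0,"az":0,"grip":-0.6},{"dx":0,"dy":0,"dz":0.008,"ax":0,"ay":0,"az":0,"grip":-0.6},{"dx":0,"dy":0,"dz":0.012,"ax":0,"ay":0,"az":0,"grip":-0.6},{"dx":0,"dy":0,"dz":0.012,"ax":0,"ay":0,"az":0,"grip":-0.6}]' >/dev/null && python3 chk.py &&
python3 -m jog '[{"dx":0,"dy":0,"dz":0.004,"ax":0,"ay":0,"az":0,"grip":-0.6},{"dx":0,"dy":0,"dz":0.008,"ax":0,"ay":0,"az":0,"grip":-0.6},{"dx":0,"dy":0,"dz":0.012,"ax":0,"ay":0,"az":0,"grip":-0.6},{"dx":0,"dy":0,"dz":0.012,"ax":0,"ay":0,"az":0,"grip":-0.6}]' >/dev/null && python3 chk.py
```

```text
0.1188 [0.4, 0.0, -3.2]
0.1155 [-0.3, -0.1, -2.4]
0.1125 [-0.1, 0.5, -3.2]
0.1095 [0.1, 0.1, -3.1]
0.1068 [0.3, -0.6, -1.4]
0.1048 [-2.3, -1.3, 7.0]
```

Contact reads about 10 N at TCP z = 0.105, which puts the underside about 26 mm below the rim, on the slats. I ease off slightly, hold, then release gently.

```bash
python3 -m jog '[{"dx":0,"dy":0,"dz":-0.004,"ax":0,"ay":0,"az":0,"grip":-0.6},{"dx":0,"dy":0,"dz":-0.004,"ax":0,"ay":0,"az":0,"grip":-0.6},{"dx":0,"dy":0,"dz":-0.004,"ax":0,"ay":0,"az":0,"grip":-0.6},{"dx":0,"dy":0,"dz":-0.004,"ax":0,"ay":0,"az":0,"grip":-0.6},{"dx":0,"dy":0,"dz":-0.004,"ax":0,"ay":0,"az":0,"grip":-0.6}]' 20
```

```text
clock: 12.15
position: [0.5178, 0.1839, 0.1051]
ee_rot: [0.0, 0.009, 1.0, 0.0]
contact_force: [-1.8, 0.7, 5.3]
width: 0.03
gripper_force: 41.5
```

```bash
python3 -m jog '[{"dx":0,"dy":0,"dz":0,"ax":0,"ay":0,"az":0,"grip":-0.25},{"dx":0,"dy":0,"dz":0,"ax":0,"ay":0,"az":0,"grip":-0.2},{"dx":0,"dy":0,"dz":0,"ax":0,"ay":0,"az":0,"grip":-0.1},{"dx":0,"dy":0,"dz":0,"ax":0,"ay":0,"az":0,"grip":0.1},{"dx":0,"dy":0,"dz":0,"ax":0,"ay":0,"az":0,"grip":0.2}]'
python3 - <<'E'
from h import *
P,Rt=pose();d=manip.get_image("wrist");cv2.imwrite("pics/w4.png",d["img"][:,:,::-1])
E
```

```text
clock: 12.57
position: [0.5177, 0.1838, 0.1045]
ee_rot: [-0.0, 0.01, 1.0, -0.0]
contact_force: [-0.8, 0.5, 0.9]
width: 0.0511
gripper_force: 0.0
```

View pics/w4.png

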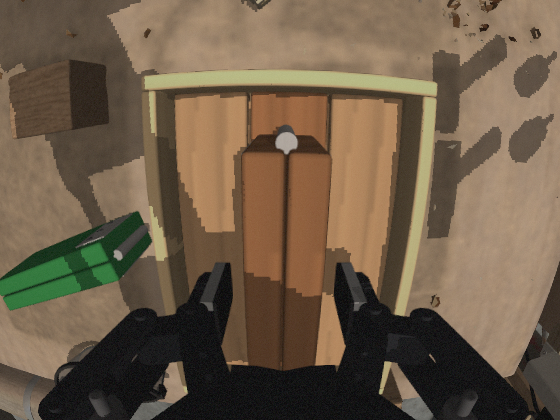

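The template stands free, shut and centred in the box, with both pads clear of it. Next I retreat straight up.

```bash
python3 -m jog '[{"dx":0,"dy":0,"dz":-0.04,"ax":0,"ay":0,"az":0,"grip":0.2},{"dx":0,"dy":0,"dz":-0.12,"ax":0,"ay":0,"az":0,"grip":0.2},{"dx":0,"dy":0,"dz":-0.22,"ax":0,"ay":0,"az":0,"grip":0.2},{"dx":0,"dy":0,"dz":-0.34,"ax":0,"ay":0,"az":0,"grip":0.2},{"dx":0,"dy":0,"dz":-0.46,"ax":0,"ay":0,"az":0,"grip":0.2}]' >/dev/null
python3 -m jog '[{"dx":0,"dy":0,"dz":-0.1,"ax":0,"ay":0,"az":0,"grip":0.2},{"dx":0,"dy":0,"dz":-0.2,"ax":0,"ay":0,"az":0,"grip":0.2},{"dx":0,"dy":0,"dz":-0.2,"ax":0,"ay":0,"az":0,"grip":0.2},{"dx":0,"dy":0,"dz":-0.2,"ax":0,"ay":0,"az":0,"grip":0.2}]'
python3 - <<'E'
from h import *
d=manip.get_image("wrist");cv2.imwrite("pics/w5.png",d["img"][:,:,::-1])
E
```

```text
clock: 13.37
position: [0.5185, 0.184, 0.2721]
ee_rot: [0.002, 0.009, 1.0, 0.0]
contact_force: [0.4, -0.2, -0.6]
width: 0.0517
gripper_force: 0.0
```

View pics/w5.png

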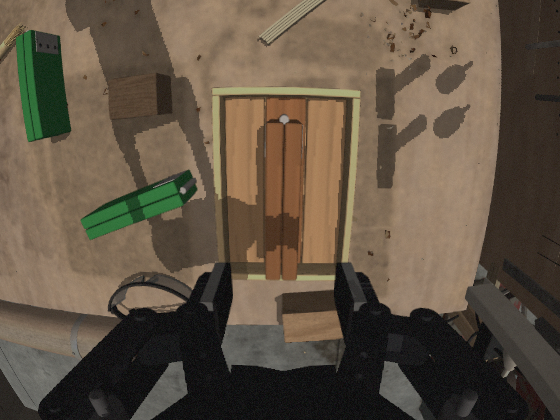

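The gripper is clear. The template stands in the box from (284,119) to (282,279), and the rim runs from about row 90 to row 278. I check that numerically before handing in.

Run:
```python
from h import *
P,Rt=pose();d=manip.get_image("wrist");np.savez("w5.npz",P=P,R=Rt.as_matrix(),K=d["mtx"],T=d["T_tool_cam"])
for n,u,z in[("hinge",(284,119),.14),("tip",(282,279),.14),("near",(286,89),.095),("far",(250,279),.095),("L",(214,180),.095),("R",(357,180),.095)]: print(n,wplane("w5.npz",u,z))
```

```text
hinge [0.44692641 0.18541583 0.14      ]
tip [0.59627725 0.18085799 0.14      ]
near [0.41946022 0.18799378 0.095     ]
far [0.62237195 0.14412919 0.095     ]
L [0.507696   0.11345048 0.095     ]
R [0.51033514 0.25875267 0.095     ]
```

```bash
python3 -c "
from rig import manip
print(manip.sign_off())"
```

```text
the job is handed in; nothing more can be done
None
```

The template is folded shut and stands released on its long edge on the slats, within about 5 mm of the middle of the box. The glasses, wood block and clamp were not touched, and I handed the job in; no verdict was returned.

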